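# Bar the oven scraper into its cradle and hold its telescopic handle out

### The arm

A 6-joint arm with a two-finger parallel gripper is mounted at the origin on a cart in front of the work surface, level with it; the furniture and walls round the work are solid. World frame = base frame: x ahead of the robot, y to its left, z up, the work surface at z = 0. Lengths are in m, angles in rad, forces in N, time in s.
With the tool pointing down it reaches from about 0.3 to 0.85 m from the base axis. Payload 5.4 kg.
Tool frame: the origin (TCP) lies at the centre of the arm's flange, where the gripper is bolted on; the fingertips stand 173 mm ahead of it and the grasp point (between the pads) lies 155 mm ahead of it; z points along the fingers, y is the line along which they close (so a half turn about z gives the same grasp; the last joint's range is limited). The gripper opens to 85 mm and grips with 20 to 120 N. Pads are 22 mm wide; open, the fingers measure 114 mm over their backs; the gripper's body (76 mm by 85 mm) begins 54 mm behind the grasp point. The pads swing forward as they close: fully open they stand 13 mm farther back than shut.
Start: joints at [-1.377, 0.158, 1.597, -0, 1.386, -0.21], TCP at [0.226, -0.529, 0.405] pointing down, gripper open.
Joint ranges: [-2.91, 2.91], [-0.94, 2.29], [0.18, 2.7], [-1.29, 4.43], [0.17, 2.64], [-3, 3]. Speed limits (rad/s): [2.57, 2.57, 3.14, 3.14, 3.14, 3.14].

### API

Orientations are given as [roll, pitch, yaw] about the fixed x, y, z axes, in that order (R = Rz(yaw) Ry(pitch) Rx(roll)).
In Python, from plant import readout, vision, ticket gives the robot as it stands. The module is installed in compiled form; this text tells all that it offers.
- The arm moves only by the tool apply_moves, never from a script. Its argument "deltas" is a list of rows, each an object with "offset": the shift along the tool's x, y, z as a fraction of full scale, a list of three; "rot": the turn, a rotation vector about the tool's x, y, z as a fraction of full scale, a list of three. A call has 1 to 20 rows; each row shifts and turns the commanded pose from where the row before left it, along the tool's axes as they then stand; what a row does not reach is not made up. Full scale, the value 1, is 0.02 m for a shift and 4 degrees for a turn. A row lasts 1/12 s, in which the tool goes at most 41.7 mm and 7.16 degrees, less where a joint would pass 70% of its speed; a pose out of reach is approached as far as the arm can. A call with a number of a shift or a turn outside -1 to 1 is refused whole. A call with a gripper value outside its range is refused whole. "gripper" is the closure, from -1 (fully open) to 1 (shut), so that 0 is half open, set as the call begins (left out, the last holds). The fingers move at their own pace and stop on an object; "newtons" is the grip in N (left out, the last holds). Time passes only in rows, so rows that do not move let the fingers close. It gives the time, the measured TCP pose, the force, the opening and the grip force at its end, in the units of the state.
- readout.sense(): the state, without advancing time (a new reading comes with each control period).
- vision.capture(name): name is "scene" or "top" or "wrist"; returns (picture, depth): 480x640x3 uint8, blue, green, red; 480x640 float32, m along the optical axis (not along the pixel's ray), 0 where there is no reading.
- vision.camera_info(name): a dict with "fovy" (degrees; the focal length in pixels is half the picture's height over the tangent of half this angle, whatever the lens; pixels are square), "cx", "cy" (the principal point, pixels), "rvec" (rotation vector, rad) and "tvec" (3), from world to camera coordinates, as OpenCV has them; the wrist camera has in their place "hand_eye" (4x4, takes a point from camera to tool coordinates, whose origin is the TCP and whose axes are the flange's). Camera axes: x right, y down, z forward; pixel columns grow to the right and rows downward; lengths in m; the calibration is good to about 2 mm. A picture is of the moment at which its call begins: read the wrist's pose just before it. camera_info takes no time and is no camera call.
- ticket.hand_in(): hands the job in; it is judged then, once.
Trained networks look in the newest picture that a camera, given by its name, has taken for a name from the list of things; names that differ only in an ending like _2 or _b are one class to them, and where a whole thing is asked for, a point or a joint stands for the part that bears it (a point fixed in the world has none). Each returns a list of dicts, best first, with "p" (0 to 1); they miss things now and then, are a little off and sometimes report something else, mostly with a low value. They report only what shows in the picture. A call takes as long as a camera call. They do not tell look-alikes from the thing itself.
- vision.spot_in(label, camera): "uv" ([column, row] in pixels, amid what is visible of it).
- vision.pinpoint(label, camera): "uv" ([column, row] in pixels: a listed point, or the origin of a listed thing).
The state is a dict: "clock": time; "joint_positions": joint angles; "joint_velocities": joint speeds; "tau": joint torques, N m; "tool_pos": TCP position; "tool_rot": TCP orientation; "force": force on the tool from outside, world axes, zero at the start; "torque": the same for the moment, N m; "gripper_width": finger opening in m; "gripper_force": force on a finger pad.
Only numpy, scipy, OpenCV 4.12 (cv2) and the standard library are available. Lean on these libraries where they do the work, as an engineer would, in place of code of your own. Each camera call takes 0.05 s, during which the arm holds its last target. There are 200 camera calls.

### The job

Lay the loose retaining bar down into both notches of the cradle's two posts, across the oven scraper in front of its flange, and let go of it. Then pinch the scraper's grip so that its side button is pressed in, and pull the telescopic pole out past the first stop to the second, the end of its travel, keeping the scraper down in its cradle. Finish still holding the pole fully out for wiping (it springs back if let go); leave the bell, tape and packet alone.

Things in the scene. Friction and masses are not known exactly. Their poses are not given: they have to be found in the camera images.
- cradle: Fixed cradle, position and yaw vary: wooden board 150 x 215 x 12 mm with aluminium saddles and posts. Origin on the counter under its centre, z up, y along the scraper (grip at the -y end, blade at +y). Saddles at y = -80 and +80 mm, 12 mm thick, 72 mm high, carry the tube. Notched posts at x = -55 and +55, y = -45 mm (12 mm along x, 47 along y, 92 high) take the bar.
- bar_seat (a point): Where the centre of the seated bar (point bar_mid) belongs: on the cradle at (0, -45, 88) mm, axes as the cradle's, the bar's length along x. The notches are 25 mm wide along y, flared at the mouth to about 35 mm, 22 mm deep, floors 70 mm above the counter, 3 mm above the scraper's tube.
- bar_mid (a point): Centre of the loose retaining bar: aluminium, 150 mm long (x) x 20 wide (y) x 36 high (z), about 0.3 kg, a dark band round each end, standing on the counter to the robot's right. Either end may go either way. Grasp across the 20 mm width in mid-length, fingertips at least 14 mm above its underside, to clear the scraper's tube and flange (flange top 79 mm above the counter) when it is laid.
- scraper: Oven scraper loose in the saddles, 0.4 kg: square tube 24 mm, y = -100 to +130 mm, dark flange 52 x 48 x 6 mm, blade 90 x 60 mm at the +y end. Origin on the axis in the flange's middle, 55 mm above the counter, axes as the cradle's. Flange at first 26 to 38 mm behind (+y of) the seated bar's face: when pulled, the scraper first slides to -y till the flange meets the bar, then the pole comes out.
- grip_mid (a point): Centre of the grip on the pole's end, on the axis, 55 mm above the counter, at first 127 mm to -y of the scraper's origin; axes as the scraper's. Black block 34 (x) x 48 (y) x 32 mm (z), free all round. In the middle of its -x face a grey button, 22 (y) x 18 mm (z), 7 mm proud: 41 mm across, 35 mm pressed. Pinch from above, fingers closing along x: one on the button, one opposite.
- pole (a joint): How far the pole is drawn out of the tube towards -y, m: 0 = in (start), 0.04 = first stop, 0.08 = second stop (hard end of travel). With the button out a tooth locks the pole at 0 and at the first stop; with it pressed the pole slides past. No catch at the second stop. A spring pulls it back in, 4 N at 0, 7 N at 0.08.
- button (a joint): How far the grip's button is pressed in, m: 0 = out, 0.006 = fully in; the tooth is free above about 0.004. About 6 N presses it fully; it springs out when let go. Grip with 25 N or more to pull.
- bell: Bystander: counter bell, 74 mm across, 57 mm high, white dome on a black foot; origin under its centre. Stays where it is.
- tape: Bystander: roll of tan tape lying flat, 98 mm across, 25 mm high; origin under its centre. Stays where it is.
- packet: Bystander: flat brown paper packet 62 x 100 x 14 mm; origin under its centre. Stays where it is.
Things that resemble listed ones, but are neither listed nor needed, are in the scene too. Of the things shaped like the part that bears bar_mid, the aluminium one is meant.

How it is judged:
By the outcome, as a careful person would: the job done as asked, in the order asked, and still so for the second after the job is handed in, while the arm keeps its last pose, push and grip.
It also fails if it takes over 56 s, if anything falls off the work surface, if the arm or the gripper's body presses on something with over 40 N, if the wrist force passes 120 N, or if a joint passes its speed limit or range.

## Working session

There is one attempt and no reset: what is moved stays moved. The work goes in short steps, Python scripts to look and compute and a tool call to move; the robot and the scene stay as the last step left them, time stands still between calls to the robot, and variables do not carry over. Pictures are saved under pics/ and viewed, at most 10 in all, crops included, and the job is handed in when it is done.

Besides the shell and the picture viewer there is one more tool, called as a command line: name --argument value ..., lists and objects as JSON in quotes. apply_moves: Moves the arm, as the interface text tells. Its arguments: {"type":"object","properties":{"deltas":{"type":"array","items":{"type":"object","properties":{"offset":{"type":"array","items":{"type":"number"}},"rot":{"type":"array","items":{"type":"number"}}}}},"gripper":{"type":"number"},"newtons":{"type":"number"}},"required":["deltas"]}

```bash
mkdir -p pics; cat > h.py <<'E'
import numpy as np, cv2
from scipy.spatial.transform import Rotation as R
from plant import readout, vision, ticket
def K(name):
    i=vision.camera_info(name); f=240/np.tan(np.radians(i["fovy"])/2); return i,f
def world(name,uv,depth=None,z=None,st=None):
    """pixels -> world, by depth or by plane z"""
    i,f=K(name); uv=np.atleast_2d(np.asarray(uv,float))
    ray=np.c_[(uv[:,0]-i["cx"])/f,(uv[:,1]-i["cy"])/f,np.ones(len(uv))]
    if "rvec" in i:
        Rm=cv2.Rodrigues(np.array(i["rvec"],float))[0]; t=np.array(i["tvec"],float).ravel()
        Rw=Rm.T; o=-Rm.T@t
    else:
        st=st or readout.sense(); T=np.eye(4); T[:3,:3]=R.from_euler("xyz",st["tool_rot"]).as_matrix(); T[:3,3]=st["tool_pos"]
        T=T@np.array(i["hand_eye"]); Rw=T[:3,:3]; o=T[:3,3]
    d=ray@Rw.T
    if z is not None: s=(z-o[2])/d[:,2]
    else: s=np.asarray(depth)
    return o+d*np.reshape(s,(-1,1))
def cloud(name,depth,st=None):
    v,u=np.mgrid[0:480,0:640]; return world(name,np.c_[u.ravel(),v.ravel()],depth.ravel(),st=st).reshape(480,640,3)
E
python3 - <<'E'
from h import *
np.set_printoptions(precision=4,suppress=True)
print(readout.sense())
for c in ["scene","top"]:
    im,d=vision.capture(c); cv2.imwrite(f"pics/{c}0.png",im); np.save(f"{c}0.npy",d)
    print(c,vision.camera_info(c))
    for l,z in [("bar_mid",.018),("bar_seat",.088),("grip_mid",.055),("scraper",.055),("cradle",0),("bell",0),("tape",0),("packet",0)]:
        for r in vision.pinpoint(l,c)[:3]: print(l,np.round(r["uv"],1),round(r["p"],2),world(c,r["uv"],z=z)[0])
E
```

```text
{'clock': 0.0, 'joint_positions': array([-1.3771,  0.159 ,  1.5982, -0.    ,  1.3862, -0.2101]), 'joint_velocities': array([ 0.0005,  0.0012, -0.0004,  0.0009, -0.0005,  0.0012]), 'tau': array([ -0.0005, -39.5997, -33.1434,  -0.0002,   0.0082,  -0.    ]), 'tool_pos': array([ 0.2258, -0.5285,  0.4037]), 'tool_rot': array([-3.1397, -0.0004,  0.4038]), 'force': array([ 0.4323, -0.0458,  1.4314]), 'torque': array([-0.0541, -0.0037, -0.0017]), 'gripper_force': 0.0, 'gripper_width': 0.08565788490426356}
scene {'fovy': 55.132836380225164, 'cx': 328.03321250328116, 'cy': 242.43296403495353, 'rvec': array([ 1.9816, -0.6142,  0.3962]), 'tvec': array([-0.4871,  0.2392,  1.2394])}
bar_mid [393.8 330.2] 0.8 [ 0.5407 -0.3841  0.018 ]
bar_mid [352.7 305.8] 0.59 [ 0.5175 -0.2342  0.018 ]
bar_seat [294.4 238.3] 0.69 [0.5296 0.1067 0.088 ]
bar_seat [421.7 385.6] 0.4 [ 0.3996 -0.6166  0.088 ]
grip_mid [306.6 259.4] 0.5 [0.5175 0.0122 0.055 ]
scraper [290.6 242. ] 0.87 [0.537  0.1453 0.055 ]
scraper [395.3 331.2] 0.71 [ 0.5067 -0.4225  0.055 ]
scraper [257.9 219.4] 0.51 [0.5289 0.3741 0.055 ]
bell [434.9 315.1] 0.86 [ 0.7033 -0.3825  0.    ]
tape [421.2 385.6] 0.9 [ 0.471 -0.558  0.   ]
packet [258.8 219.4] 0.59 [0.5848 0.4806 0.    ]
top {'fovy': 46.215599373290004, 'cx': 326.3457388096011, 'cy': 237.5097346916607, 'rvec': array([ 2.1365, -2.1181,  0.1781]), 'tvec': array([0.0045, 0.6032, 1.5948])}
bar_mid [409.  267.3] 0.55 [ 0.5216 -0.2355  0.018 ]
bar_mid [321.7 263.4] 0.3 [0.5311 0.0231 0.018 ]
bar_seat [290.3 258.4] 0.89 [0.5357 0.1116 0.088 ]
grip_mid [320.2 264.6] 0.51 [0.5228 0.0268 0.055 ]
scraper [280.7 258.3] 0.87 [0.5403 0.1419 0.055 ]
cradle [277. 258.] 0.76 [0.5486 0.1579 0.    ]
tape [515.  282.1] 0.77 [ 0.4822 -0.5525  0.    ]
packet [162.2 243. ] 0.64 [0.5915 0.5064 0.    ]
```

View pics/top0.png

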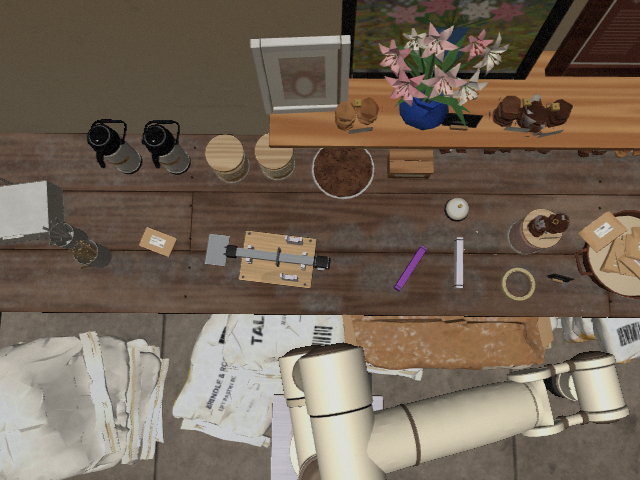

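View pics/scene0.png

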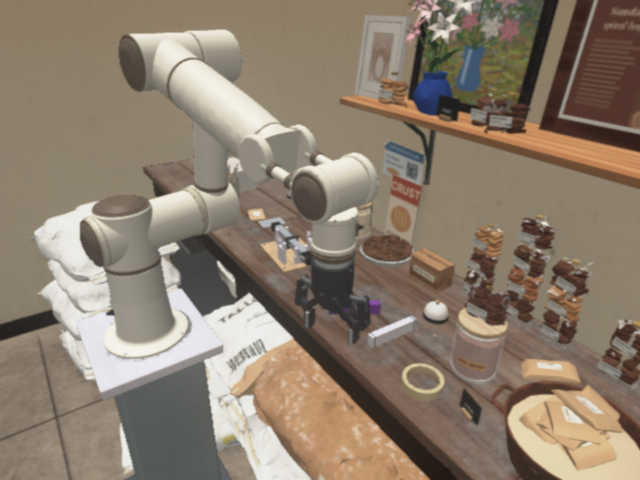

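The top view shows the aluminium bar at about (459,262), with the purple look-alike at (410,268). The cradle board is centred near (278,258), with the grip at (322,262) on its right end. In the scene view the bar is at (392,331). Next I'll measure these from depth.

```bash
python3 - <<'E'
from h import *
np.set_printoptions(precision=4,suppress=True)
d=np.load("top0.npy"); P=cloud("top",d); im=cv2.imread("pics/top0.png")
v,u=np.mgrid[0:480,0:640]
def sel(u0,u1,v0,v1,z0,z1):
    m=(d>0)&(u>=u0)&(u<=u1)&(v>=v0)&(v<=v1)&(P[...,2]>z0)&(P[...,2]<z1); return P[m]
def rect(q,n):
    r=cv2.minAreaRect((q[:,:2]*1000).astype(np.float32)); print(n,len(q),"c",r[0],"size",r[1],"ang",r[2],"z",np.percentile(q[:,2],[5,50,95]))
rect(sel(445,472,230,295,.026,.05),"bar")
rect(sel(390,430,240,295,.026,.05),"purple")
rect(sel(280,310,225,255,.08,.1),"post+x")
rect(sel(270,310,263,290,.08,.1),"post-x")
rect(sel(313,335,250,275,.06,.085),"grip")
rect(sel(240,320,228,292,.006,.02),"board")
q=sel(225,315,245,272,.055,.085); 
rect(sel(270,284,240,272,.072,.09),"flange")
rect(sel(440,475,195,225,.02,.07),"bell"); print(np.median(sel(350,380,200,280,-.02,.02),0))
E
```

```text
bar 366 c (536.6826782226562, -380.1189880371094) size (22.743600845336914, 148.8454132080078) ang 86.39251708984375 z [0.0295 0.0356 0.0431]
purple 356 c (519.5396728515625, -237.8855438232422) size (20.437530517578125, 149.67636108398438) ang 56.91266632080078 z [0.03   0.0364 0.0427]
post+x 40 c (594.4594116210938, 104.83039855957031) size (47.74427795410156, 13.000882148742676) ang 82.35997009277344 z [0.0835 0.0903 0.096 ]
post-x 41 c (492.29473876953125, 128.29412841796875) size (73.69097900390625, 28.820575714111328) ang 57.888763427734375 z [0.0814 0.0888 0.0966]
grip 214 c (526.8814086914062, 24.364599227905273) size (49.06763458251953, 41.523826599121094) ang 82.14582824707031 z [0.0621 0.0705 0.0752]
board 2459 c (542.5202026367188, 148.2576141357422) size (193.29470825195312, 239.423583984375) ang 0.42917004227638245 z [0.007  0.0128 0.0183]
flange 47 c (547.3360595703125, 153.38841247558594) size (30.10223388671875, 47.80377960205078) ang 62.93424606323242 z [0.0727 0.0786 0.0848]
bell 381 c (700.8563232421875, -381.5450134277344) size (65.95111846923828, 64.18437957763672) ang 14.563092231750488 z [0.0234 0.0368 0.0508]
[ 0.6059 -0.1067 -0.0003]
```

apply_moves --deltas '[{"offset": [0, 0, 0], "rot": [0, 0, 1]}, {"offset": [0, 0, 0], "rot": [0, 0, 1]}, {"offset": [0, 0, 0], "rot": [0, 0, 1]}, {"offset": [0, 0, 0], "rot": [0, 0, 1]}, {"offset": [0, 0, 0], "rot": [0, 0, 1]}, {"offset": [0, 0, 0], "rot": [0, 0, 1]}, {"offset": [0, 0, 0], "rot": [0, 0, 0.68]}]' --gripper -1

```text
clock: 1.48
tool_pos: [0.2259, -0.5288, 0.4047]
tool_rot: [3.142, -0.0, -0.066]
force: [-0.2, 0.2, -0.3]
gripper_width: 0.0854
gripper_force: 0.0
```

apply_moves --deltas '[{"offset": [0.94, -0.52, 0], "rot": [0, 0, 0]}, {"offset": [0.94, -0.52, 0], "rot": [0, 0, 0]}, {"offset": [0.94, -0.52, 0], "rot": [0, 0, 0]}, {"offset": [0.94, -0.52, 0], "rot": [0, 0, 0]}, {"offset": [0.94, -0.52, 0], "rot": [0, 0, 0]}, {"offset": [0.94, -0.52, 0], "rot": [0, 0, 0]}, {"offset": [0.94, -0.52, 0], "rot": [0, 0, 0]}, {"offset": [0.94, -0.52, 0], "rot": [0, 0, 0]}, {"offset": [0.94, -0.52, 0], "rot": [0, 0, 0]}, {"offset": [0.94, -0.52, 0], "rot": [0, 0, 0]}, {"offset": [0.94, -0.52, 0], "rot": [0, 0, 0]}, {"offset": [0.94, -0.52, 0], "rot": [0, 0, 0]}, {"offset": [0.94, -0.52, 0], "rot": [0, 0, 0]}, {"offset": [0.94, -0.52, 0], "rot": [0, 0, 0]}, {"offset": [0.94, -0.52, 0], "rot": [0, 0, 0]}, {"offset": [0.94, -0.52, 0], "rot": [0, 0, 0]}, {"offset": [0, 0, 0], "rot": [0, 0, 0]}, {"offset": [0, 0, 0], "rot": [0, 0, 0]}]'

```text
clock: 2.98
tool_pos: [0.5371, -0.381, 0.4044]
tool_rot: [3.142, 0.001, -0.061]
force: [0.0, -0.2, -0.2]
gripper_width: 0.0852
gripper_force: 0.0
```

```bash
cat >> h.py <<'E'
np.set_printoptions(precision=4,suppress=True)
def need(pos,yawdeg,st=None):
    """units of turn (tool z) then of shift (tool axes after the turn, tool down) to reach a TCP position and yaw"""
    st=st or readout.sense(); M=R.from_euler("xyz",st["tool_rot"]).as_matrix(); T=R.from_euler("xyz",[np.pi,0,np.radians(yawdeg)]).as_matrix()
    print("at",st["tool_pos"],np.degrees(st["tool_rot"]),"t",st["clock"]); print("turn",np.degrees(R.from_matrix(M.T@T).as_rotvec())/4,"shift",T.T@(np.array(pos)-st["tool_pos"])/.02)
def rect(q,n):
    r=cv2.minAreaRect((q[:,:2]*1000).astype(np.float32)); print(n,len(q),"c",np.round(r[0],1),"size",np.round(r[1],1),"ang",round(r[2],2),"z",np.percentile(q[:,2],[5,50,95]))
E
python3 - <<'E'
from h import *
print(vision.camera_info("wrist"))
st=readout.sense(); im,d=vision.capture("wrist"); cv2.imwrite("pics/w1.png",im); P=cloud("wrist",d,st)
for r in vision.pinpoint("bar_mid","wrist")[:3]: print(r, world("wrist",r["uv"],z=.018,st=st))
m=(d>0)&(P[...,2]>.03)&(P[...,2]<.05)&(abs(P[...,0]-.537)<.1)&(abs(P[...,1]+.38)<.04)
rect(P[m],"bar"); need([.537,-.38,.2],-3.6,st)
E
```

```text
{'fovy': 63.39935395312035, 'cx': 322.6925472317446, 'cy': 240.78151012240875, 'hand_eye': array([[-0.0014, -0.9575, -0.2884,  0.0734],
       [ 1.    , -0.0014, -0.0003, -0.0002],
       [-0.0001, -0.2884,  0.9575,  0.0314],
       [ 0.    ,  0.    ,  0.    ,  1.    ]])}
{'uv': [175.8, 235.0], 'p': 0.93} [[ 0.5178 -0.2397  0.018 ]]
{'uv': [326.8, 208.0], 'p': 0.64} [[ 0.535  -0.3844  0.018 ]]
bar 3710 c [ 535.9 -383.4] size [ 20.2 149.7] ang 87.8 z [0.0338 0.0352 0.0365]
at [ 0.5371 -0.381   0.4044] [180.       0.0292  -3.4834] t 2.9833
turn [0.     0.0073 0.0292] shift [-0.0085 -0.0471 10.2207]
```

apply_moves --deltas '[{"offset": [-0.06, 0.12, 0], "rot": [0, 0, -0.32]}, {"offset": [0, 0, 1], "rot": [0, 0, 0]}, {"offset": [0, 0, 1], "rot": [0, 0, 0]}, {"offset": [0, 0, 1], "rot": [0, 0, 0]}, {"offset": [0, 0, 1], "rot": [0, 0, 0]}, {"offset": [0, 0, 1], "rot": [0, 0, 0]}, {"offset": [0, 0, 1], "rot": [0, 0, 0]}, {"offset": [0, 0, 1], "rot": [0, 0, 0]}, {"offset": [0, 0, 1], "rot": [0, 0, 0]}, {"offset": [0, 0, 1], "rot": [0, 0, 0]}, {"offset": [0, 0, 0.5], "rot": [0, 0, 0]}, {"offset": [0, 0, 0.5], "rot": [0, 0, 0]}, {"offset": [0, 0, 0.5], "rot": [0, 0, 0]}, {"offset": [0, 0, 0.27], "rot": [0, 0, 0]}, {"offset": [0, 0, 0], "rot": [0, 0, 0]}, {"offset": [0, 0, 0], "rot": [0, 0, 0]}]'

```text
clock: 4.42
tool_pos: [0.5353, -0.384, 0.1897]
tool_rot: [3.141, -0.0, -0.04]
force: [-0.2, -0.0, -0.3]
gripper_width: 0.0849
gripper_force: 0.0
```

apply_moves --deltas '[{"offset": [0, 0, 0], "rot": [0, 0, 0]}, {"offset": [0, 0, 0], "rot": [0, 0, 0]}, {"offset": [0, 0, 0], "rot": [0, 0, 0]}, {"offset": [0, 0, 0], "rot": [0, 0, 0]}, {"offset": [0, 0, 0], "rot": [0, 0, 0]}, {"offset": [0, 0, 0], "rot": [0, 0, 0]}, {"offset": [0, 0, 0], "rot": [0, 0, 0]}, {"offset": [0, 0, 0], "rot": [0, 0, 0]}, {"offset": [0, 0, 0], "rot": [0, 0, 0]}, {"offset": [0, 0, 0], "rot": [0, 0, 0]}]' --gripper 1 --newtons 40

```text
clock: 5.25
tool_pos: [0.5353, -0.3839, 0.1897]
tool_rot: [3.141, -0.0, -0.04]
force: [0.3, 0.8, 2.8]
gripper_width: 0.019
gripper_force: 40.5
```

apply_moves --deltas '[{"offset": [0, 0, -0.4], "rot": [0, 0, 0]}, {"offset": [0, 0, -0.8], "rot": [0, 0, 0]}, {"offset": [0, 0, -1], "rot": [0, 0, 0]}, {"offset": [0, 0, -1], "rot": [0, 0, 0]}, {"offset": [0, 0, -1], "rot": [0, 0, 0]}, {"offset": [0, 0, -1], "rot": [0, 0, 0]}, {"offset": [0, 0, -1], "rot": [0, 0, 0]}, {"offset": [0, 0, -1], "rot": [0, 0, 0]}, {"offset": [0, 0, -1], "rot": [0, 0, 0]}, {"offset": [0, 0, -1], "rot": [0, 0, 0]}, {"offset": [0, 0, -0.8], "rot": [0, 0, 0]}, {"offset": [0, 0, -0.3], "rot": [0, 0, 0]}]'

```text
clock: 6.25
tool_pos: [0.5353, -0.3839, 0.3979]
tool_rot: [3.14, -0.002, -0.04]
force: [0.7, -0.8, -3.1]
gripper_width: 0.0194
gripper_force: 39.8
```

apply_moves --deltas '[{"offset": [0, -0.5, 0], "rot": [0, 0, 0]}, {"offset": [-0.03, -0.96, 0], "rot": [0, 0, 0]}, {"offset": [-0.03, -0.96, 0], "rot": [0, 0, 0]}, {"offset": [-0.03, -0.96, 0], "rot": [0, 0, 0]}, {"offset": [-0.03, -0.96, 0], "rot": [0, 0, 0]}, {"offset": [-0.03, -0.96, 0], "rot": [0, 0, 0]}, {"offset": [-0.03, -0.96, 0], "rot": [0, 0, 0]}, {"offset": [-0.03, -0.96, 0], "rot": [0, 0, 0]}, {"offset": [-0.03, -0.96, 0], "rot": [0, 0, 0]}, {"offset": [-0.03, -0.96, 0], "rot": [0, 0, 0]}, {"offset": [-0.03, -0.96, 0], "rot": [0, 0, 0]}, {"offset": [-0.03, -0.96, 0], "rot": [0, 0, 0]}, {"offset": [-0.03, -0.96, 0], "rot": [0, 0, 0]}, {"offset": [-0.03, -0.96, 0], "rot": [0, 0, 0]}, {"offset": [-0.03, -0.96, 0], "rot": [0, 0, 0]}, {"offset": [-0.03, -0.96, 0], "rot": [0, 0, 0.5]}, {"offset": [-0.03, -0.96, 0], "rot": [0, 0, 0.5]}, {"offset": [0, -0.5, 0], "rot": [0, 0, 0.4]}, {"offset": [0, 0, 0], "rot": [0, 0, 0]}, {"offset": [0, 0, 0], "rot": [0, 0, 0]}]'

```text
clock: 7.92
tool_pos: [0.5395, -0.0558, 0.3937]
tool_rot: [-3.141, 0.003, -0.136]
force: [0.4, -0.5, -3.9]
gripper_width: 0.0193
gripper_force: 39.8
```

```bash
python3 - <<'E'
from h import *
st=readout.sense(); im,d=vision.capture("wrist"); cv2.imwrite("pics/w2.png",im); P=cloud("wrist",d,st); np.save("w2P.npy",P)
for l,z in [("bar_mid",.21),("bar_seat",.088),("grip_mid",.055),("scraper",.055),("cradle",0)]:
    for r in vision.pinpoint(l,"wrist")[:2]: print(l,np.round(r["uv"],1),round(r["p"],2),world("wrist",r["uv"],z=z,st=st)[0])
X,Y,Z=P[...,0],P[...,1],P[...,2]
def s(x0,x1,y0,y1,z0,z1): return P[(d>0)&(X>x0)&(X<x1)&(Y>y0)&(Y<y1)&(Z>z0)&(Z<z1)]
rect(s(.565,.63,.06,.16,.086,.1),"post+")
rect(s(.45,.51,.06,.16,.086,.1),"post-")
rect(s(.48,.58,-.02,.06,.064,.08),"grip")
rect(s(.40,.70,.02,.3,.008,.017),"board")
rect(s(.50,.59,.13,.17,.073,.086),"flange")
need([.5,.1,.4],-7.9,st)
E
```

```text
bar_mid [327.4 312.8] 0.85 [ 0.5336 -0.0567  0.21  ]
bar_mid [528.5 201.7] 0.69 [ 0.5711 -0.1422  0.21  ]
bar_seat [106.1 257.3] 0.76 [0.5388 0.108  0.088 ]
scraper [ 80.1 243.3] 0.57 [0.5448 0.1465 0.055 ]
cradle [106.8 226.9] 0.78 [0.5452 0.1538 0.    ]
post+ 460 c [593.9 101.9] size [49.8 12.2] ang 83.3 z [0.0867 0.0902 0.0922]
post- 356 c [485.1 114.5] size [50.1 13.2] ang 83.73 z [0.0865 0.0901 0.0921]
grip 2901 c [527.8  29.4] size [63.9 39.6] ang 83.82 z [0.0655 0.0696 0.0711]
board 19380 c [544.6 152.8] size [215.2 149.7] ang 83.48 z [0.0099 0.0112 0.0125]
flange 688 c [544.2 147.1] size [ 8.  51.4] ang 84.65 z [0.0736 0.0774 0.0789]
at [ 0.5395 -0.0558  0.3937] [-179.9869    0.1684   -7.7786] t 7.9167
turn [-0.0032  0.0421  0.0303] shift [-3.0245 -7.4441 -0.3167]
```

View pics/w2.png

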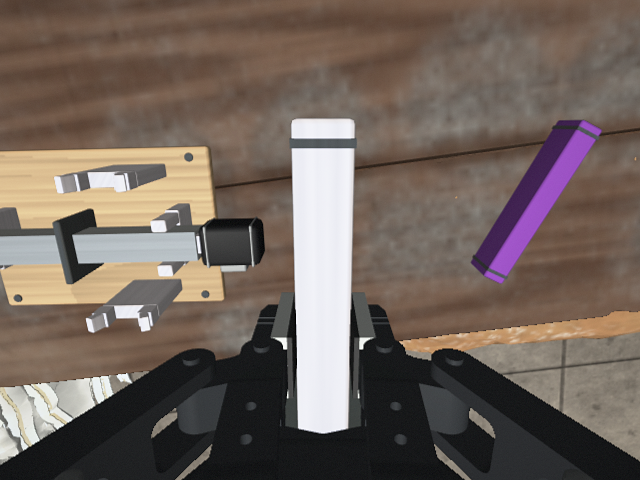

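The picture shows the bar held at (325,270). The cradle is on the left, with posts at (110,178) and (130,305), the flange at (75,245) and the grip at (232,243). The post midpoint and the board centre both put the seat at (0.5395, 0.108), with yaw -6.55°.

apply_moves --deltas '[{"offset": [0, 0, 0], "rot": [0, 0, -0.31]}, {"offset": [-0.05, -0.43, 0], "rot": [0, 0, 0]}, {"offset": [-0.1, -0.8, 0], "rot": [0, 0, 0]}, {"offset": [-0.1, -0.9, 0], "rot": [0, 0, 0]}, {"offset": [-0.11, -0.9, 0], "rot": [0, 0, 0]}, {"offset": [-0.1, -0.9, 0], "rot": [0, 0, 0]}, {"offset": [-0.1, -0.9, 0], "rot": [0, 0, 0]}, {"offset": [-0.1, -0.9, 0], "rot": [0, 0, 0]}, {"offset": [-0.1, -0.8, 0], "rot": [0, 0, 0]}, {"offset": [-0.1, -0.8, 0], "rot": [0, 0, 0]}, {"offset": [-0.05, -0.5, 0], "rot": [0, 0, 0]}, {"offset": [-0.05, -0.3, 0], "rot": [0, 0, 0]}, {"offset": [0, 0, 0.8], "rot": [0, 0, 0]}, {"offset": [0, 0, 1], "rot": [0, 0, 0]}, {"offset": [0, 0, 1], "rot": [0, 0, 0]}, {"offset": [0, 0, 0.8], "rot": [0, 0, 0]}, {"offset": [0, 0, 0], "rot": [0, 0, 0]}, {"offset": [0, 0, 0], "rot": [0, 0, 0]}, {"offset": [0, 0, 0], "rot": [0, 0, 0]}]'

```text
clock: 9.8
tool_pos: [0.5404, 0.107, 0.3246]
tool_rot: [-3.141, -0.002, -0.117]
force: [0.7, -0.5, -3.2]
gripper_width: 0.019
gripper_force: 39.7
```

```bash
python3 - <<'E'
from h import *
st=readout.sense(); im,d=vision.capture("wrist"); cv2.imwrite("pics/w3.png",im); P=cloud("wrist",d,st)
X,Y,Z=P[...,0],P[...,1],P[...,2]
def s(x0,x1,y0,y1,z0,z1): return P[(d>0)&(X>x0)&(X<x1)&(Y>y0)&(Y<y1)&(Z>z0)&(Z<z1)]
q=s(.5,.63,.07,.15,.14,.22); rect(q,"bar"); q2=s(.58,.61,.06,.16,.084,.1); rect(q2,"post+")
b=q[q[:,0]>.565]; print("bar end",np.percentile(b,[1,50,99],axis=0))
need([.539,.108,.2597],-6.55,st); print(st["force"],st["joint_positions"])
E
```

```text
bar 39908 c [557.3 105.3] size [94.5 95.4] ang 38.79 z [0.1692 0.1768 0.2166]
post+ 756 c [593.6 102.4] size [49.4 12.1] ang 83.42 z [0.0868 0.0906 0.0924]
bar end [[0.5656 0.0901 0.1684]
 [0.5924 0.1014 0.1704]
 [0.6151 0.1128 0.1719]]
at [0.5404 0.107  0.3246] [-179.9942   -0.1202   -6.677 ] t 9.8
turn [-0.0014 -0.03   -0.0318] shift [-0.0772 -0.0413  3.247 ]
[ 0.6694 -0.5458 -3.1869] [-0.0239  0.1708  1.7471 -0.0001  1.2216  1.6635]
```

View pics/w3.png

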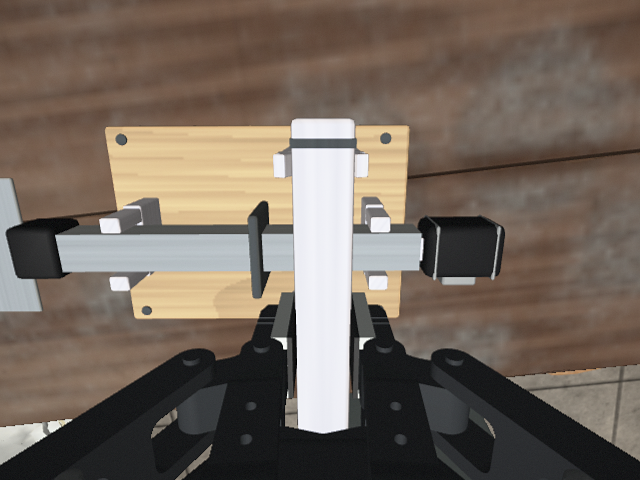

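The bar at (323,170) sits centred between the +x post's two prongs at (281,165) and (361,165). I'll lower it.

apply_moves --deltas '[{"offset": [-0.08, -0.05, 0], "rot": [0, 0, -0.03]}, {"offset": [0, 0, 0.6], "rot": [0, 0, 0]}, {"offset": [0, 0, 0.6], "rot": [0, 0, 0]}, {"offset": [0, 0, 0.4], "rot": [0, 0, 0]}, {"offset": [0, 0, 0.3], "rot": [0, 0, 0]}, {"offset": [0, 0, 0.3], "rot": [0, 0, 0]}, {"offset": [0, 0, 0.3], "rot": [0, 0, 0]}, {"offset": [0, 0, 0.3], "rot": [0, 0, 0]}, {"offset": [0, 0, 0.2], "rot": [0, 0, 0]}, {"offset": [0, 0, 0.15], "rot": [0, 0, 0]}, {"offset": [0, 0, 0], "rot": [0, 0, 0]}, {"offset": [0, 0, 0], "rot": [0, 0, 0]}]'

```text
clock: 10.85
tool_pos: [0.5386, 0.1083, 0.2605]
tool_rot: [-3.142, -0.0, -0.114]
force: [-0.7, 0.3, -3.0]
gripper_width: 0.0194
gripper_force: 39.9
```

apply_moves --deltas '[{"offset": [0, 0, 0.04], "rot": [0, 0, 0]}, {"offset": [0, 0, 0.04], "rot": [0, 0, 0]}, {"offset": [0, 0, 0], "rot": [0, 0, 0]}]'

```text
clock: 11.1
tool_pos: [0.5387, 0.1084, 0.2596]
tool_rot: [-3.142, -0.001, -0.114]
force: [-3.3, -0.8, 3.4]
gripper_width: 0.019
gripper_force: 40.6
```

apply_moves --deltas '[{"offset": [0, 0, 0], "rot": [0, 0, 0]}, {"offset": [0, 0, 0], "rot": [0, 0, 0]}, {"offset": [0, 0, 0], "rot": [0, 0, 0]}, {"offset": [0, 0, 0], "rot": [0, 0, 0]}, {"offset": [0, 0, 0], "rot": [0, 0, 0]}]' --gripper 0.1

```text
clock: 11.52
tool_pos: [0.5385, 0.1083, 0.2588]
tool_rot: [-3.142, -0.0, -0.114]
force: [0.4, 0.4, 0.8]
gripper_width: 0.0382
gripper_force: 0.0
```

apply_moves --deltas '[{"offset": [0, 0, -0.3], "rot": [0, 0, 0]}, {"offset": [0, 0, -0.6], "rot": [0, 0, 0]}, {"offset": [0, 0, -1], "rot": [0, 0, 0]}, {"offset": [0, 0, -1], "rot": [0, 0, 0]}, {"offset": [0, 0, -1], "rot": [0, 0, 0]}, {"offset": [0, 0, -1], "rot": [0, 0, 0]}, {"offset": [0, 0, -0.6], "rot": [0, 0, 0]}, {"offset": [0, 0, -0.3], "rot": [0, 0, 0]}, {"offset": [0, 0, 0], "rot": [0, 0, 0]}]'

```text
clock: 12.27
tool_pos: [0.5388, 0.1084, 0.3767]
tool_rot: [-3.141, -0.003, -0.114]
force: [-1.1, 0.6, 0.6]
gripper_width: 0.0384
gripper_force: 0.0
```

```bash
python3 - <<'E'
from h import *
st=readout.sense(); im,d=vision.capture("wrist"); cv2.imwrite("pics/w4.png",im); P=cloud("wrist",d,st)
X,Y,Z=P[...,0],P[...,1],P[...,2]
def s(x0,x1,y0,y1,z0,z1): return P[(d>0)&(X>x0)&(X<x1)&(Y>y0)&(Y<y1)&(Z>z0)&(Z<z1)]
rect(s(.45,.63,.08,.14,.098,.12),"bar top")
rect(s(.48,.58,-.03,.06,.067,.075),"grip top")
rect(s(.48,.58,-.03,.06,.05,.075),"grip")
rect(s(.50,.59,.13,.17,.074,.086),"flange")
g=s(.48,.58,-.03,.05,.067,.075); print(np.percentile(g,[1,50,99],axis=0))
for r in vision.pinpoint("grip_mid","wrist")[:2]: print(r,world("wrist",r["uv"],z=.055,st=st))
need([.53,.02,.36],83.45,st)
E
```

```text
bar top 6870 c [539.3 108.8] size [ 20.4 149.8] ang 83.41 z [0.1039 0.1052 0.1063]
grip top 2733 c [530.3  29.6] size [62.3 34.2] ang 82.71 z [0.0677 0.07   0.0712]
grip 3977 c [527.  30.] size [63.2 41.4] ang 84.48 z [0.0582 0.0694 0.0711]
flange 605 c [544.  147.5] size [ 6.2 51.2] ang 83.56 z [0.0761 0.0778 0.0792]
[[ 0.5127 -0.0008  0.0672]
 [ 0.5304  0.0224  0.07  ]
 [ 0.5464  0.0448  0.0717]]
{'uv': [436.3, 226.8], 'p': 0.69} [[0.5271 0.0219 0.055 ]]
at [0.5388 0.1084 0.3767] [-179.9815   -0.1972   -6.5417] t 12.2667
turn [  0.0351  -0.0424 -22.4979] shift [-4.4401  0.0655  0.8345]
```

View pics/w4.png

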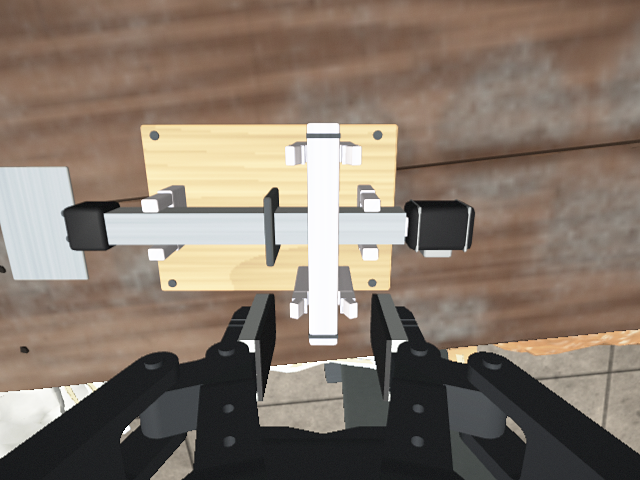

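The bar is seated: its top is at 0.105 m, it is centred on the seat, and it lies in both notches in the picture at (323,155) and (323,305). The grip is at (440,225) with its button on the near side at (437,253). Now I'll turn 90° and open.

apply_moves --deltas '[{"offset": [0, 0, 0], "rot": [0, 0, -1]}, {"offset": [0, 0, 0], "rot": [0, 0, -1]}, {"offset": [0, 0, 0], "rot": [0, 0, -1]}, {"offset": [0, 0, 0], "rot": [0, 0, -1]}, {"offset": [0, 0, 0], "rot": [0, 0, -1]}, {"offset": [0, 0, 0], "rot": [0, 0, -1]}, {"offset": [0, 0, 0], "rot": [0, 0, -1]}, {"offset": [0, 0, 0], "rot": [0, 0, -1]}, {"offset": [0, 0, 0], "rot": [0, 0, -1]}, {"offset": [0, 0, 0], "rot": [0, 0, -1]}, {"offset": [0, 0, 0], "rot": [0, 0, -1]}, {"offset": [0, 0, 0], "rot": [0, 0, -1]}, {"offset": [0, 0, 0], "rot": [0, 0, -1]}, {"offset": [0, 0, 0], "rot": [0, 0, -1]}, {"offset": [0, 0, 0], "rot": [0, 0, -1]}, {"offset": [0, 0, 0], "rot": [0, 0, -1]}, {"offset": [0, 0, 0], "rot": [0, 0, -1]}, {"offset": [0, 0, 0], "rot": [0, 0, -1]}, {"offset": [0, 0, 0], "rot": [0, 0, -1]}, {"offset": [0, 0, 0], "rot": [0, 0, -1]}]' --gripper -1

```text
clock: 14.03
tool_pos: [0.538, 0.1083, 0.3728]
tool_rot: [-3.138, 0.001, 1.285]
force: [-0.2, -0.0, 0.4]
gripper_width: 0.0853
gripper_force: 0.0
```

apply_moves --deltas '[{"offset": [0, 0, 0], "rot": [0, 0, -1]}, {"offset": [0, 0, 0], "rot": [0, 0, -1]}, {"offset": [0, 0, 0], "rot": [0, 0, -0.5]}, {"offset": [-0.5, 0, 0], "rot": [0, 0, 0]}, {"offset": [-0.9, 0, 0], "rot": [0, 0, 0]}, {"offset": [-1, 0, 0], "rot": [0, 0, 0]}, {"offset": [-1, 0, 0], "rot": [0, 0, 0]}, {"offset": [-0.7, 0, 0], "rot": [0, 0, 0]}, {"offset": [-0.3, 0, 0], "rot": [0, 0, 0]}, {"offset": [0, 0, 0], "rot": [0, 0, 0]}, {"offset": [0, 0, 0], "rot": [0, 0, 0]}, {"offset": [0, 0, 0], "rot": [0, 0, 0]}]'

```text
clock: 15.03
tool_pos: [0.5283, 0.0214, 0.3744]
tool_rot: [-3.141, -0.0, 1.457]
force: [0.5, 0.4, -0.7]
gripper_width: 0.0851
gripper_force: 0.0
```

```bash
python3 - <<'E'
from h import *
st=readout.sense(); im,d=vision.capture("wrist"); cv2.imwrite("pics/w5.png",im); P=cloud("wrist",d,st)
X,Y,Z=P[...,0],P[...,1],P[...,2]
def s(x0,x1,y0,y1,z0,z1): return P[(d>0)&(X>x0)&(X<x1)&(Y>y0)&(Y<y1)&(Z>z0)&(Z<z1)]
rect(s(.48,.58,-.03,.06,.069,.075),"grip top")
for r in vision.pinpoint("grip_mid","wrist")[:2]: print(r,world("wrist",r["uv"],z=.055,st=st))
need([.5292,.0213,.206],83.45,st)
E
```

```text
grip top 2278 c [528.8  21.9] size [45.3 34. ] ang 83.66 z [0.0692 0.0702 0.0714]
{'uv': [324.4, 225.5], 'p': 0.66} [[0.5291 0.0206 0.055 ]]
at [0.5283 0.0214 0.3744] [-179.9612   -0.0216   83.4681] t 15.0333
turn [-0.0097 -0.0054  0.0045] shift [-0.0017  0.0438  8.418 ]
```

View pics/w5.png

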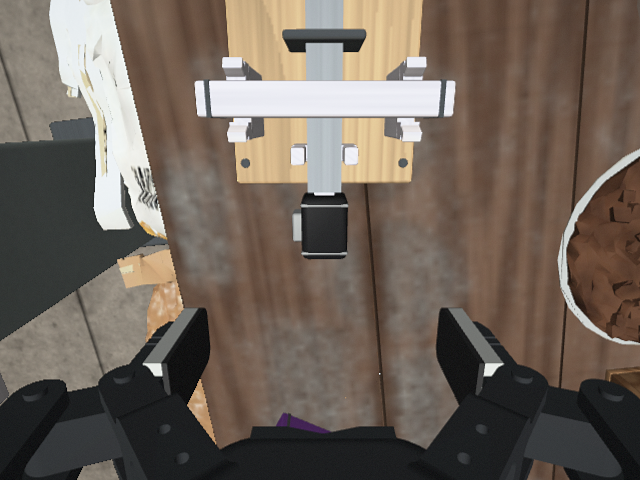

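The picture shows the bar in both notches, with the grip at (324,226), its button to the left at (297,227), and the fingers centred. Descend and pinch.

apply_moves --deltas '[{"offset": [0, 0, 0.6], "rot": [0, 0, 0]}, {"offset": [0, 0, 1], "rot": [0, 0, 0]}, {"offset": [0, 0, 1], "rot": [0, 0, 0]}, {"offset": [0, 0, 1], "rot": [0, 0, 0]}, {"offset": [0, 0, 1], "rot": [0, 0, 0]}, {"offset": [0, 0, 1], "rot": [0, 0, 0]}, {"offset": [0, 0, 0.8], "rot": [0, 0, 0]}, {"offset": [0, 0, 0.6], "rot": [0, 0, 0]}, {"offset": [0, 0, 0.5], "rot": [0, 0, 0]}, {"offset": [0, 0, 0.5], "rot": [0, 0, 0]}, {"offset": [0, 0, 0.42], "rot": [0, 0, 0]}, {"offset": [0, 0, 0], "rot": [0, 0, 0]}, {"offset": [0, 0, 0], "rot": [0, 0, 0]}]'

```text
clock: 16.22
tool_pos: [0.5284, 0.0209, 0.2062]
tool_rot: [-3.141, -0.0, 1.457]
force: [0.0, 0.0, 1.0]
gripper_width: 0.0855
gripper_force: 0.0
```

apply_moves --deltas '[{"offset": [0, 0, 0], "rot": [0, 0, 0]}, {"offset": [0, 0, 0], "rot": [0, 0, 0]}, {"offset": [0, 0, 0], "rot": [0, 0, 0]}, {"offset": [0, 0, 0], "rot": [0, 0, 0]}, {"offset": [0, 0, 0], "rot": [0, 0, 0]}, {"offset": [0, 0, 0], "rot": [0, 0, 0]}, {"offset": [0, 0, 0], "rot": [0, 0, 0]}, {"offset": [0, 0, 0], "rot": [0, 0, 0]}, {"offset": [0, 0, 0], "rot": [0, 0, 0]}, {"offset": [0, 0, 0], "rot": [0, 0, 0]}]' --gripper 1 --newtons 45

```text
clock: 17.05
tool_pos: [0.529, 0.0208, 0.2072]
tool_rot: [3.14, 0.0, 1.457]
force: [1.3, -0.2, 5.6]
gripper_width: 0.0335
gripper_force: 49.5
```

apply_moves --deltas '[{"offset": [-0.15, 0, 0], "rot": [0, 0, 0]}, {"offset": [-0.25, 0, 0], "rot": [0, 0, 0]}, {"offset": [-0.25, 0, 0], "rot": [0, 0, 0]}, {"offset": [-0.25, 0, 0], "rot": [0, 0, 0]}, {"offset": [-0.25, 0, 0], "rot": [0, 0, 0]}, {"offset": [-0.25, 0, 0], "rot": [0, 0, 0]}, {"offset": [-0.2, 0, 0], "rot": [0, 0, 0]}, {"offset": [-0.2, 0, 0], "rot": [0, 0, 0]}, {"offset": [-0.2, 0, 0], "rot": [0, 0, 0]}, {"offset": [0, 0, 0], "rot": [0, 0, 0]}]'

```text
clock: 17.88
tool_pos: [0.5241, -0.0187, 0.2067]
tool_rot: [3.141, -0.002, 1.455]
force: [1.4, 5.3, 5.1]
gripper_width: 0.0332
gripper_force: 49.5
```

```bash
python3 -c "
from h import *
s=readout.sense(); print(s['force'],s['torque'],s['gripper_width']); need([.5284-.1141*.1,.0209-.0994,.2062],83.45,s)"
```

```text
[1.3546 5.2786 5.1114] [ 1.0218 -0.2275 -0.0084] 0.033173352984038784
at [ 0.5241 -0.0187  0.2067] [179.9605  -0.1136  83.3906] t 17.8833
turn [ 0.0099 -0.0284 -0.0149] shift [-3.0118 -0.0099  0.025 ]
```

apply_moves --deltas '[{"offset": [-0.2, 0, 0], "rot": [0, 0, 0]}, {"offset": [-0.25, 0, 0], "rot": [0, 0, 0]}, {"offset": [-0.25, 0, 0], "rot": [0, 0, 0]}, {"offset": [-0.25, 0, 0], "rot": [0, 0, 0]}, {"offset": [-0.25, 0, 0], "rot": [0, 0, 0]}, {"offset": [-0.25, 0, 0], "rot": [0, 0, 0]}, {"offset": [-0.25, 0, 0], "rot": [0, 0, 0]}, {"offset": [-0.25, 0, 0], "rot": [0, 0, 0]}, {"offset": [-0.25, 0, 0], "rot": [0, 0, 0]}, {"offset": [-0.25, 0, 0], "rot": [0, 0, 0]}, {"offset": [-0.25, 0, 0], "rot": [0, 0, 0]}, {"offset": [-0.2, 0, 0], "rot": [0, 0, 0]}, {"offset": [-0.1, 0, 0], "rot": [0, 0, 0]}, {"offset": [0, 0, 0], "rot": [0, 0, 0]}]'

```text
clock: 19.05
tool_pos: [0.5167, -0.0777, 0.206]
tool_rot: [-3.14, -0.003, 1.455]
force: [0.4, 6.1, 4.2]
gripper_width: 0.0336
gripper_force: 49.3
```

apply_moves --deltas '[{"offset": [-0.1, 0, 0], "rot": [0, 0, 0]}, {"offset": [-0.1, 0, 0], "rot": [0, 0, 0]}, {"offset": [0, 0, 0], "rot": [0, 0, 0]}]'

```text
clock: 19.3
tool_pos: [0.5163, -0.0815, 0.206]
tool_rot: [-3.141, -0.003, 1.456]
force: [0.9, 7.1, 3.3]
gripper_width: 0.0335
gripper_force: 49.3
```

apply_moves --deltas '[{"offset": [-0.1, 0, 0], "rot": [0, 0, 0]}, {"offset": [-0.1, 0, 0], "rot": [0, 0, 0]}, {"offset": [0, 0, 0], "rot": [0, 0, 0]}]'

```text
clock: 19.55
tool_pos: [0.5158, -0.0854, 0.2059]
tool_rot: [-3.14, -0.003, 1.456]
force: [0.5, 7.3, 3.1]
gripper_width: 0.0334
gripper_force: 49.2
```

apply_moves --deltas '[{"offset": [-0.05, 0, 0], "rot": [0, 0, 0]}, {"offset": [-0.05, 0, 0], "rot": [0, 0, 0]}, {"offset": [0, 0, 0], "rot": [0, 0, 0]}]'

```text
clock: 19.8
tool_pos: [0.5156, -0.0873, 0.2059]
tool_rot: [-3.14, -0.003, 1.456]
force: [1.0, 7.1, 3.4]
gripper_width: 0.034
gripper_force: 49.3
```

apply_moves --deltas '[{"offset": [-0.05, 0, 0], "rot": [0, 0, 0]}, {"offset": [-0.05, 0, 0], "rot": [0, 0, 0]}, {"offset": [0, 0, 0], "rot": [0, 0, 0]}]'

```text
clock: 20.05
tool_pos: [0.5154, -0.0881, 0.2057]
tool_rot: [-3.14, -0.006, 1.455]
force: [1.8, 13.2, 3.8]
gripper_width: 0.0335
gripper_force: 49.3
```

apply_moves --deltas '[{"offset": [-0.05, 0, 0], "rot": [0, 0, 0]}, {"offset": [-0.05, 0, 0], "rot": [0, 0, 0]}, {"offset": [0, 0, 0], "rot": [0, 0, 0]}]'

```text
clock: 20.3
tool_pos: [0.5152, -0.0887, 0.2055]
tool_rot: [-3.14, -0.01, 1.455]
force: [6.1, 21.8, 5.1]
gripper_width: 0.0336
gripper_force: 49.2
```

```bash
python3 - <<'E'
from h import *
st=readout.sense(); im,d=vision.capture("wrist"); cv2.imwrite("pics/w6.png",im); P=cloud("wrist",d,st)
X,Y,Z=P[...,0],P[...,1],P[...,2]
def s(x0,x1,y0,y1,z0,z1): return P[(d>0)&(X>x0)&(X<x1)&(Y>y0)&(Y<y1)&(Z>z0)&(Z<z1)]
rect(s(.45,.63,.07,.14,.098,.12),"bar top")
rect(s(.51,.55,.02,.08,.055,.08),"tube/saddle")
print(st["force"])
im,d=vision.capture("top"); P=cloud("top",d); X,Y,Z=P[...,0],P[...,1],P[...,2]
rect(s(.45,.63,.07,.14,.098,.12),"bar top(top)")
rect(s(.53,.56,.15,.24,.05,.08),"tube z(top)")
cv2.imwrite("pics/w6.png",np.vstack([cv2.imread("pics/w6.png")[:300],cv2.resize(im[200:320,190:450],(640,295))]))
E
```

```text
Traceback (most recent call last):
  File "h.py", line 28, in rect
    r=cv2.minAreaRect((q[:,:2]*1000).astype(np.float32)); print(n,len(q),"c",np.round(r[0],1),"size",np.round(r[1],1),"ang",round(r[2],2),"z",np.percentile(q[:,2],[5,50,95]))
                                                                                                                                              ~~~~~~~~~~~~~^^^^^^^^^^^^^^^^^^
IndexError: index -1 is out of bounds for axis 0 with size 0
```

View pics/w6.png

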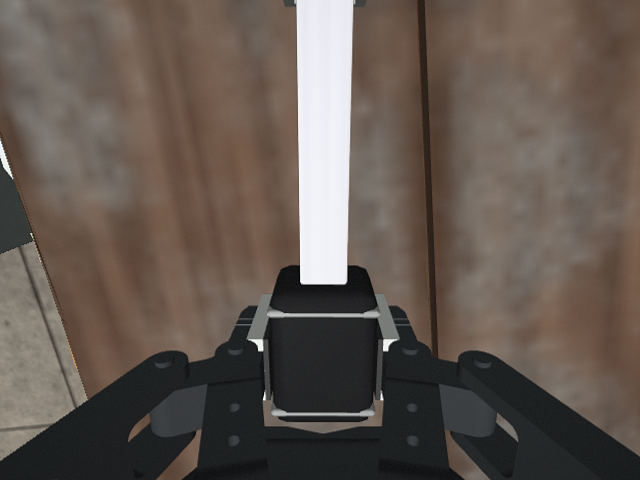

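The wrist view shows the grip held at (325,360) with the pole drawn well out along (325,140). I'll use the top view to check the bar and cradle.

```bash
python3 - <<'E'
from h import *
st=readout.sense(); print(st["force"],st["tool_pos"])
im,d=vision.capture("top"); P=cloud("top",d); X,Y,Z=P[...,0],P[...,1],P[...,2]
def s(x0,x1,y0,y1,z0,z1): return P[(d>0)&(X>x0)&(X<x1)&(Y>y0)&(Y<y1)&(Z>z0)&(Z<z1)]
for a,n in [((.45,.63,.07,.14,.098,.12),"bar top"),((.53,.56,.15,.21,.05,.08),"tube"),((.5,.6,.112,.16,.073,.09),"flange")]:
    q=s(*a); rect(q,n) if len(q)>3 else print(n,len(q))
cv2.imwrite("pics/t6.png",cv2.resize(im[200:320,190:390],(800,480),interpolation=cv2.INTER_CUBIC))
E
```

```text
[ 5.5582 20.3503  3.9514] [ 0.5152 -0.0887  0.2055]
bar top 380 c [539.3 104.1] size [ 28.  149.2] ang 83.55 z [0.1007 0.1064 0.1124]
tube 181 c [548.1 180. ] size [60.3 24.4] ang 83.6 z [0.0603 0.0683 0.0755]
flange 44 c [559.2 138.3] size [40.5 84.8] ang 83.35 z [0.0738 0.0785 0.0858]
```

View pics/t6.png

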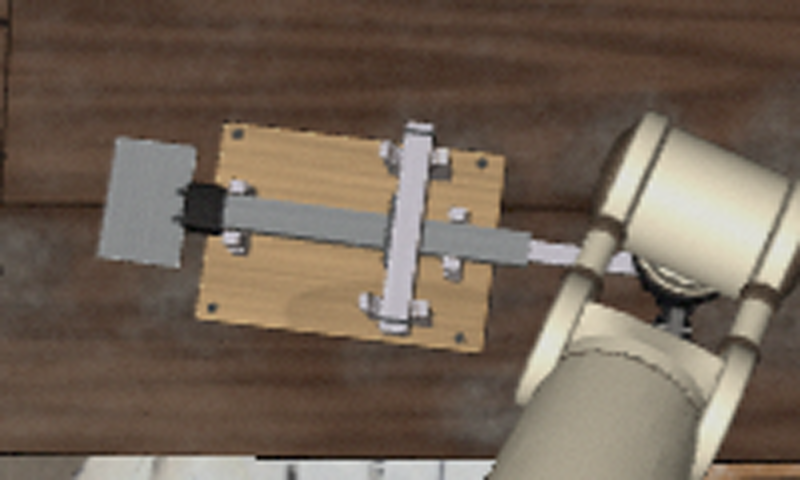

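The bar at (410,230) is still in both notches with the flange against it. The tube is level in its saddles, and the pole is out at (560,253) against its hard stop.

```bash
python3 -c "
from h import *
s=readout.sense();print(s['clock'],s['force'],s['gripper_width']);print(ticket.hand_in())"
```

```text
20.4 [ 5.4168 20.6131  3.1335] 0.03389022619598399
the job is handed in; nothing more can be done
None
```

I seated the bar in both notches and let it go, then pulled the pole out to its second stop with the button pressed; the arm is still holding it there with about 20 N of pull. The scraper is still down in its cradle, and I handed the job in at 20.4 s, though no verdict came back.

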